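Cover the primer pot and start the stirrer

TASK

Close the open steel pot of the blue primer stirrer with its loose cover (aluminium disc, orange grip): set it gently onto the rim, without dropping it, so that it sits level and fully seated, and let go. Only then start the stirrer by turning its yellow switch clockwise (seen from above) until it clicks past its detent into the on position. Leave the suction lifter, the bottle and the tape roll where they are.

Things in the scene. Friction and masses are not known exactly. Their poses are not given: they have to be found in the camera images.
- cover: Loose round cover, about 0.25 kg. Origin: centre of its underside, z up. From the origin upward: a white plastic plug 120 mm in diameter and 12 mm thick (lower edge chamfered 4 mm), an aluminium disc 156 mm in diameter and 6 mm thick (z 12 to 18 mm), and an orange upright cylindrical grip 30 mm in diameter, 36 mm tall (z 18 to 54 mm) on the axis. It starts lying on its plug on the bench, grip up.
- cover_seat (a point): Point on the cover's axis at the height of the disc's underside, 12 mm above the cover's origin: lies at the pot_rim point when the cover is seated.
- stirrer: Fixed blue box, 350 mm along its x, 190 mm along its y, deck 55 mm above the bench. Origin: centre of its underside on the bench, z up. An open steel pot stands on the deck, its axis at x = -95 mm; the switch's axis is at x = +95 mm (y = 0 for both).
- pot_rim (a point): Centre of the pot's mouth at rim height, 125 mm above the bench. The pot is 144 mm outside diameter, wall 6 mm (132 mm inside), 70 mm tall above the deck; the cover's plug goes inside, its disc rests on the rim.
- switch (a joint): Angle of the yellow rotary switch in rad, upright axis, growing clockwise seen from above: 0 = off (bar along the stirrer's x), 1.2 = on (end stop, about 69 degrees). A spring detent pushes it back to 0 below 0.6 and on to 1.2 above 0.6; it takes about 0.15 N m at most.
- switch_grip (a point): On the switch's axis at the height to grip, 92 mm above the bench. The grip bar is 61 mm long, 14 mm thick, 32 mm tall (its top 7 mm above this point) on a round disc 64 mm in diameter, whose top lies 23 mm below this point.
- lifter: Loose glass suction lifter to be left alone: black rubber cup 110 mm in diameter with a grey bar handle 100 mm long (along its x), 70 mm tall in all. Origin: centre of its underside.
- cleaner: Loose white bottle to be left alone, 70 mm in diameter, 170 mm tall. Origin: centre of its underside.
- tape: Loose roll of tan tape to be left alone, lying flat, 110 mm outside diameter, 40 mm tall. Origin: centre of its underside.
Mind the look-alikes: they are no part of the job. There is more than one size of the cover; the job needs the middle-sized.

How it is judged:
On the way, in this order (a step that is already met when the one before it is completed fails the run):
1. the cover sits level and seated on the pot and is let go (horizontal distance between cover_seat and pot_rim below 0.009 m and z of cover_seat in the frame of pot_rim between -0.003 and 0.003 m and angle between cover's own z axis and vertical below 0.035 rad and contact force between the fingers and cover below 0.05 N), for 0.3 s.
2. the switch is turned past its detent to on (value of joint switch above 1.05 rad), for 0.2 s.
At the end, for the whole second after the job is handed in: The cover is released and at rest on the pot: its seat point within 9 mm of the rim's centre sideways and 3 mm in height, level within 0.035 rad (2 degrees); the switch stands at more than 1.05 rad (all of step 1 and value of joint switch above 1.05 rad and linear speed of cover below 0.02 m/s); the robot touches nothing.
It fails at once if the cover is let go while more than 25 mm above its seat over the pot (dropped) (horizontal distance between cover_seat and pot_rim below 0.12 m and z of cover_seat in the frame of pot_rim above 0.025 m and contact force between the fingers and cover below 0.05 N).
It fails at once if the switch is turned past its detent (0.65 rad) while the cover is not on the pot (value of joint switch above 0.65 rad and (horizontal distance between cover_seat and pot_rim above 0.015 m or z of cover_seat in the frame of pot_rim above 0.015 m)).
It fails at once if the suction lifter is displaced by more than 30 mm (distance of lifter from where it was at the start of the episode above 0.03 m).
It fails at once if the bottle is displaced by more than 30 mm (distance of cleaner from where it was at the start of the episode above 0.03 m).
It fails at once if the tape roll is displaced by more than 30 mm (distance of tape from where it was at the start of the episode above 0.03 m).
It also fails if it takes over 54 s, if anything falls off the work surface, if the arm or the gripper's body presses on something with over 40 N, if the wrist force passes 120 N, or if a joint passes its speed limit or range.

ROBOT

A 6-joint arm with a two-finger parallel gripper is mounted at the origin on the work surface. World frame = base frame: x ahead of the robot, y to its left, z up, the work surface at z = 0. Lengths are in m, angles in rad, forces in N, time in s.
With the tool pointing down it reaches from about 0.375 to 0.925 m from the base axis. Payload 5.7 kg.
Tool frame: the origin (TCP) lies between the finger pads; the fingertips stand 22 mm ahead of it and the grasp point (between the pads) lies 3 mm ahead of it; z points along the fingers, y is the direction in which the jaws open and shut (so a half turn about z gives the same grasp; the last joint's range is limited). The gripper opens to 85 mm and grips with 20 to 120 N. Pads are 22 mm wide; open, the fingers measure 114 mm over their backs; the gripper's body (76 mm by 85 mm) begins 54 mm behind the grasp point. The pads swing forward as they close: fully open they stand 13 mm farther back than shut.
Start: joints at [1.173, 0.359, 1.51, -0, 1.272, -0.115], TCP at [0.167, 0.576, 0.253] pointing down, gripper open.
Joint ranges: [-2.97, 2.97], [-1.01, 2.36], [0.21, 2.38], [-0.96, 4.11], [0.2, 2.71], [-2.98, 2.98]. Speed limits (rad/s): [2.39, 2.39, 3.14, 3.14, 3.14, 3.14].

INTERFACE

Orientations are given as a 3x3 rotation matrix whose columns are the frame's x, y, z axes.
In Python, from rig import env, cams gives the robot as it stands.
- The arm moves only by the shell command python3 -m handwheel 'ROWS'. ROWS is JSON, a list that holds one entry, the list of rows, each a list of 7 numbers: the shift along the world's x, y, z in cm, then the turn, a rotation vector about the world's x, y, z in rad, then the finger opening in cm, from 0 to 8.54. A call has 1 to 20 rows; each row shifts and turns the pose as measured when the row begins; what a row does not reach is not made up. A row lasts 1/8 s, in which the tool goes at most 62.5 mm and 10.7 degrees, less where a joint would pass 70% of its speed; a pose out of reach is approached as far as the arm can. A call with a gripper value outside its range is refused whole. The fingers move at their own pace and stop on an object; the grip force is fixed at half the most. Time passes only in rows, so rows that do not move let the fingers close. It gives the time, the measured TCP pose, the force and the opening at its end, in the units of the state.
- env.get_state(): the state, without advancing time (a new reading comes with each control period).
- cams.snapshot(name): name is "scene" or "top" or "wrist"; returns a dict with "frame" (420x560x3 uint8, blue, green, red), "intrinsics" (3x3 intrinsics, pixels), "rvec" (rotation vector, rad) and "tvec" (3), from world to camera coordinates, as OpenCV has them. Camera axes: x right, y down, z forward; pixel columns grow to the right and rows downward; lengths in m; the calibration is good to about 2 mm. A picture is of the moment at which its call begins. There is no depth.
- env.job_done(): hands the job in, once; it reports no verdict.
The state is a dict: "time_s": time; "q": joint angles; "qvel": joint speeds; "effort": joint torques, N m; "tool_pos": TCP position; "eef_rot": TCP orientation; "ft_force": force on the tool from outside, world axes, zero at the start; "ft_torque": the same for the moment, N m; "grip_width": finger opening in m.
Only numpy, scipy, OpenCV 4.12 (cv2) and the standard library are available. Lean on these libraries where they do the work, as an engineer would, in place of code of your own. Each camera call takes 0.05 s, during which the arm holds its last target. There are 200 camera calls.

## Working session

There is one attempt and no reset: what is moved stays moved. The work goes in short steps, Python scripts to look and compute and a shell command to move; the robot and the scene stay as the last step left them, time stands still between calls to the robot, and variables do not carry over. Pictures are saved under pics/ and viewed, about 8 in all and at most 12, crops included, and the job is handed in when it is done.

```bash
mkdir -p pics
cat > h.py <<'E'
import numpy as np,cv2
from rig import env,cams
def snap(n,f=None):
    s=cams.snapshot(n)
    if f: cv2.imwrite('pics/'+f,s['frame'])
    return s
def ray(s,uv,z):
    "world points on plane z for pixels"
    R=cv2.Rodrigues(np.array(s['rvec'],float))[0];t=np.array(s['tvec'],float).ravel()
    uv=np.atleast_2d(np.array(uv,float))
    d=np.c_[uv,np.ones(len(uv))]@np.linalg.inv(np.array(s['intrinsics'])).T@R
    c=-R.T@t
    return c+d*((z-c[2])/d[:,2])[:,None]
def proj(s,p):
    return cv2.projectPoints(np.atleast_2d(np.array(p,float)),np.array(s['rvec'],float),np.array(s['tvec'],float),np.array(s['intrinsics'],float),None)[0].reshape(-1,2)
E
python3 - <<'E'
from h import *
for n in('top','scene'):
    s=snap(n,n+'0.png'); print(n,(-cv2.Rodrigues(s['rvec'])[0].T@np.ravel(s['tvec'])).round(3))
    np.save(n+'0.npy',s,allow_pickle=True)
print(env.get_state())
E
```

```text
top [ 0.132 -0.033  1.513]
scene [ 1.021 -0.32   1.164]
{'time_s': 0.1, 'q': array([ 1.17290012e+00,  3.59427120e-01,  1.51134233e+00, -3.18656244e-05,
        1.27251979e+00, -1.15132066e-01]), 'qvel': array([ 1.96357265e-05, -2.07751505e-03, -3.18152501e-03, -1.18553003e-03,
       -2.65908716e-03,  2.09179221e-04]), 'effort': array([ 1.10458955e-04, -5.28644943e+01, -2.79350924e+01, -8.99375073e-05,
        4.91416838e-03,  3.95331836e-05]), 'tool_pos': array([0.16721144, 0.57561174, 0.25253421]), 'eef_rot': array([[-9.60290451e-01,  2.79001531e-01, -6.29314539e-04],
       [ 2.79002192e-01,  9.60289172e-01, -1.57584990e-03],
       [ 1.64659401e-04, -1.68885375e-03, -9.99998560e-01]]), 'ft_force': array([-0.40697379, -0.44687658, -0.2470577 ]), 'ft_torque': array([0.07899635, 0.0931575 , 0.00241107]), 'grip_width': 0.08520780482799976}
```

View pics/top0.png

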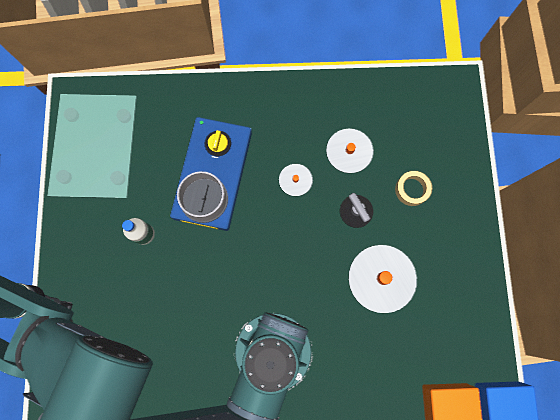

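View pics/scene0.png

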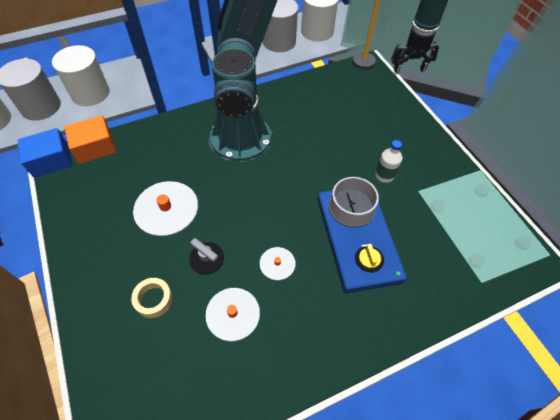

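The top view shows three covers with orange grips: (350,149), (295,179) small and (385,278) large. The lifter at (357,209) is not one. The pot is at (201,195), the switch at (218,143). Next I'll measure diameters and positions in both views.

```bash
cat > m.py <<'E'
from h import *
for n in('top','scene'):
    s=np.load(n+'0.npy',allow_pickle=True).item(); f=s['frame']; hsv=cv2.cvtColor(f,cv2.COLOR_BGR2HSV)
    print(n)
    def blobs(mask,z,amin,amax=20000,lab=''):
        for c in cv2.findContours(mask.astype(np.uint8)*255,cv2.RETR_EXTERNAL,cv2.CHAIN_APPROX_NONE)[0]:
            a=cv2.contourArea(c)
            if not amin<a<amax: continue
            w=ray(s,c[:,0],z)[:,:2].astype(np.float32)
            (e,d,ang)=cv2.fitEllipse(w)
            r=cv2.minAreaRect(w); m=cv2.moments(c)
            print(lab,'px',c[:,0].mean(0).round(),'ell',np.round(e,4),np.round(d,3),'rect',np.round(r[0],4),np.round(r[1],3),round(r[2],1), 'mom',ray(s,(m['m10']/m['m00'],m['m01']/m['m00']),z)[0,:2].round(4))
    H,S,V=cv2.split(hsv)
    blobs((S<40)&(V>170),.018,400,lab='disc')
    blobs((H<14)&(S>170)&(V>120),.04,15,400,lab='grip')
    blobs((H>22)&(H<35)&(S>150)&(V>120),.099,40,600,lab='switch')
    blobs((H>100)&(H<125)&(S>150)&(V>60),.055,2500,lab='deck')
E
python3 m.py
python3 - <<'E'
from h import *
s=np.load('top0.npy',allow_pickle=True).item()['frame']
t=np.load('scene0.npy',allow_pickle=True).item()['frame']
a=cv2.resize(s[110:240,160:400],(800,433),interpolation=2)
b=cv2.resize(t[170:300,310:420],(800*110//130*130//160,400))
cv2.imwrite('pics/c1.png',cv2.resize(s[110:240,165:405],(800,433),interpolation=cv2.INTER_CUBIC))
E
```

```text
top
disc px [382. 278.] ell [ 0.2134 -0.351 ] [0.21  0.211] rect [ 0.2137 -0.3518] [0.212 0.209] 88.2 mom [ 0.2119 -0.351 ]
disc px [200. 194.] ell [0.5061 0.2245] [0.149 0.151] rect [0.5058 0.2245] [0.151 0.148] 88.2 mom [0.5054 0.2245]
disc px [295. 180.] ell [ 0.5443 -0.0889] [0.107 0.107] rect [ 0.5444 -0.09  ] [0.109 0.106] 88.1 mom [ 0.5439 -0.0889]
disc px [349. 150.] ell [ 0.6395 -0.2735] [0.152 0.153] rect [ 0.6392 -0.2739] [0.153 0.152] 41.3 mom [ 0.6387 -0.2735]
disc px [295. 145.] ell [ 0.4366 -0.0301] [1.223 1.708] rect [ 0.4218 -0.0013] [1.51  1.062] 89.9 mom [ 0.6273 -0.0991]
switch px [217. 141.] ell [0.654  0.1562] [0.059 0.066] rect [0.6528 0.1555] [0.063 0.061] 42.3 mom [0.6535 0.1562]
switch px [11. 78.] ell [0.8941 0.829 ] [0.052 0.092] rect [0.8936 0.8282] [0.08  0.046] 88.1 mom [0.894  0.8286]
deck px [522. 394.] ell [-0.138  -0.7364] [0.154 0.287] rect [-0.1252 -0.7186] [0.255 0.161] 88.2 mom [-0.1407 -0.7322]
deck px [209. 181.] ell [0.5727 0.1812] [0.208 0.409] rect [0.5679 0.1816] [0.192 0.35 ] 76.4 mom [0.608  0.1661]
deck px [ 19. 182.] ell [0.63   0.8029
[... 1852 characters left out ...]
grip px [163. 202.] ell [ 0.205  -0.3509] [0.034 0.064] rect [ 0.2063 -0.3495] [0.062 0.035] 5.8 mom [ 0.2056 -0.351 ]
switch px [370. 256.] ell [0.6758 0.147 ] [0.062 0.062] rect [0.6749 0.1478] [0.063 0.062] 14.9 mom [0.677  0.1465]
deck px [435. 390.] ell [1.0581 0.2113] [0.199 0.683] rect [1.0805 0.1019] [0.616 0.216] 89.9 mom [1.0597 0.1845]
deck px [357. 242.] ell [0.5998 0.1689] [0.208 0.411] rect [0.5792 0.1778] [0.196 0.36 ] 76.4 mom [0.6374 0.1593]
deck px [ 30. 214.] ell [ 0.0457 -0.7288] [0.247 0.659] rect [ 0.0926 -0.7256] [0.234 0.72 ] 85.8 mom [ 0.021 -0.758]
deck px [154.  57.] ell [-0.5663 -0.1751] [0.637 0.817] rect [-0.5527 -0.2448] [0.69  0.827] 66.8 mom [-0.5498 -0.1398]
```

View pics/c1.png

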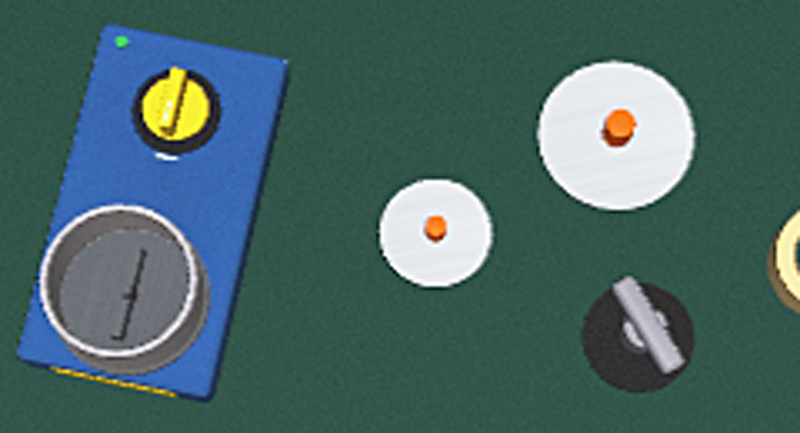

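Run:
```python
from h import *
for n,px in(('top',(201,195)),('scene',(354,200))):
    s=np.load(n+'0.npy',allow_pickle=True).item(); f=s['frame']; H,S,V=cv2.split(cv2.cvtColor(f,cv2.COLOR_BGR2HSV))
    for thr in(150,170,190):
        for c in cv2.findContours(((S<40)&(V>thr)).astype(np.uint8),cv2.RETR_EXTERNAL,cv2.CHAIN_APPROX_NONE)[0]:
            w=ray(s,c[:,0],.125)[:,:2].astype(np.float32)
            if len(c)>80 and np.hypot(*(c[:,0].mean(0)-px))<12: print(n,thr,[np.round(v,4) for v in cv2.fitEllipse(w)])
    # green-free silhouette of yellow top only bright for the switch
    m=(H>22)&(H<35)&(S>150)&(V>120)
    for z in(.069,.099): print(n,'sw z',z)
    c=[c for c in cv2.findContours(((S>150)&(H>100)&(H<125)&(V>60)).astype(np.uint8),cv2.RETR_EXTERNAL,cv2.CHAIN_APPROX_NONE)[0] if np.hypot(*(c[:,0].mean(0)-px))<70 and cv2.contourArea(c)>2500]
    for k in c:
        q=cv2.approxPolyDP(k,6,True)[:,0]; print(q.tolist(), ray(s,q,.055)[:,:2].round(3).tolist())
    for nm,p in dict(sw=(0.66,.159,.069),g=(.6405,-.2735,.054),pot=(.4756,.2039,.125)).items(): print(nm,proj(s,p).round(1))
a=[np.load(n+'0.npy',allow_pickle=True).item()['frame'] for n in('top','scene')]
cv2.imwrite('pics/c2.png',np.hstack([cv2.resize(a[0][120:165,195:240],(390,390),interpolation=cv2.INTER_CUBIC),cv2.resize(a[1][235:280,348:393],(390,390),interpolation=cv2.INTER_CUBIC)]))
```

```text
top 150 [array([0.4792, 0.2058]), array([0.1391, 0.1401]), np.float64(22.1508)]
top 170 [array([0.4793, 0.2061]), array([0.1384, 0.1398]), np.float64(46.6471)]
top 190 [array([0.4796, 0.2062]), array([0.1382, 0.139 ]), np.float64(64.5758)]
top sw z 0.069
top sw z 0.099
[[197, 117], [178, 185], [193, 171], [211, 172], [225, 185], [228, 204], [217, 219], [198, 223], [175, 195], [170, 216], [226, 230], [250, 129]] [[0.758, 0.229], [0.528, 0.289], [0.573, 0.241], [0.568, 0.183], [0.523, 0.138], [0.46, 0.129], [0.413, 0.164], [0.402, 0.224], [0.495, 0.298], [0.427, 0.313], [0.377, 0.136], [0.71, 0.054]]
sw [[217.7 143.1]]
g [[350.9 146.2]]
pot [[200.7 194.9]]
scene 150 [array([0.4815, 0.206 ]), array([0.1401, 0.1412]), np.float64(174.4393)]
scene 170 [array([0.4812, 0.2059]), array([0.1394, 0.1397]), np.float64(51.41)]
scene 190 [array([0.4809, 0.206 ]), array([0.1368, 0.1376]), np.float64(128.9688)]
scene sw z 0.069
scene sw z 0.099
[[319, 192], [344, 292], [402, 283], [379, 204], [369, 223], [352, 228], [330, 215], [331, 190]] [[0.386, 0.137], [0.727, 0.041], [0.771, 0.21], [0.508, 0.295], [0.557, 0.228], [0.551, 0.169], [0.481, 0.128], [0.395, 0.177]]
sw [[368.1 255.7]]
g [[231.1 308.6]]
pot [[353.6 193.7]]
```

View pics/c2.png

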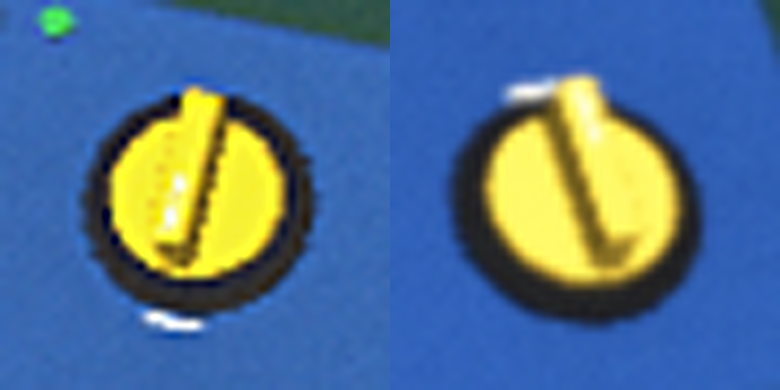

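The crop confirms the middle-sized cover (about 153 mm measured). The switch bar lies along the stirrer's x. Pot centre comes out near (0.480, 0.206) and cover centre near (0.6405, -0.2735), so I'll move over the cover.

```bash
python3 -m handwheel '[[[2.9,-5.3,0.5,0,0,0,8.5],[2.9,-5.3,0,0,0,0,8.5],[2.9,-5.3,0,0,0,0,8.5],[2.9,-5.3,0,0,0,0,8.5],[2.9,-5.3,0,0,0,0,8.5],[2.9,-5.3,0,0,0,0,8.5],[2.9,-5.3,0,0,0,0,8.5],[2.9,-5.3,0,0,0,0,8.5],[2.9,-5.3,0,0,0,0,8.5],[2.9,-5.3,0,0,0,0,8.5],[2.9,-5.3,0,0,0,0,8.5],[2.9,-5.3,0,0,0,0,8.5],[2.9,-5.3,0,0,0,0,8.5],[2.9,-5.3,0,0,0,0,8.5],[2.9,-5.3,0,0,0,0,8.5],[0,0,0,0,0,0,8.5]]]'
```

```text
time_s: 2.1
tool_pos: [0.6095, -0.247, 0.2531]
eef_rot: [[-0.961, 0.277, -0.0], [0.277, 0.961, 0.0], [0.0, 0.0, -1.0]]
ft_force: [-0.7, 0.7, -0.7]
grip_width: 0.0852
```

```bash
python3 -m handwheel '[[[3.1,-2.65,-5,0,0,0,8.5],[0,0,0,0,0,0,8.5]]]'
cat > w.py <<'E'
from h import *
import sys
z=float(sys.argv[2]); s=snap('wrist',sys.argv[1]); H,S,V=cv2.split(cv2.cvtColor(s['frame'],cv2.COLOR_BGR2HSV))
print('cam',(-cv2.Rodrigues(s['rvec'])[0].T@np.ravel(s['tvec'])).round(3),env.get_state()['tool_pos'].round(4))
for lab,m,zz in(('disc',(S<45)&(V>150),z),('grip',(H<14)&(S>150)&(V>100),z+.036),('yel',(H>22)&(H<35)&(S>130)&(V>100),.069)):
    for c in cv2.findContours(m.astype(np.uint8),cv2.RETR_EXTERNAL,cv2.CHAIN_APPROX_NONE)[0]:
        if cv2.contourArea(c)<500: continue
        e=cv2.fitEllipse(ray(s,c[:,0],zz)[:,:2].astype(np.float32)); print(lab,c[:,0].mean(0).round(),[np.round(v,4) for v in e])
E
python3 w.py w1.png 0.018
```

```text
time_s: 2.35
tool_pos: [0.6373, -0.2707, 0.2039]
eef_rot: [[-0.961, 0.278, -0.004], [0.278, 0.961, 0.003], [0.005, 0.002, -1.0]]
ft_force: [0.0, 0.6, 0.0]
grip_width: 0.085
cam [ 0.557 -0.248  0.325] [ 0.6379 -0.2702  0.2074]
disc [274. 189.] [array([ 0.6399, -0.2739]), array([0.1543, 0.1544]), np.float64(79.9359)]
disc [455.  39.] [array([ 0.5576, -0.0958]), array([0.0791, 0.1151]), np.float64(163.8994)]
grip [274. 204.] [array([ 0.6384, -0.2732]), array([0.028 , 0.0291]), np.float64(50.9994)]
grip [465.  25.] [array([ 0.5465, -0.1032]), array([0.0182, 0.0285]), np.float64(1.782)]
```

View pics/w1.png

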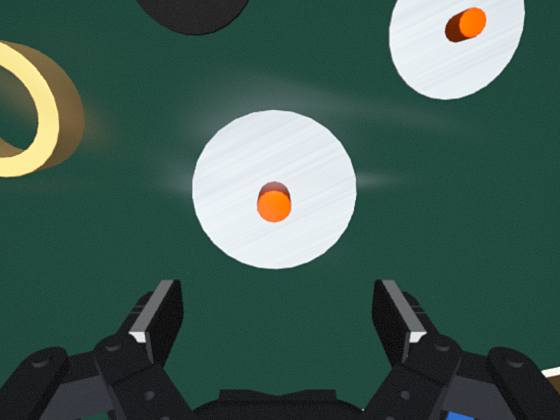

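The wrist view shows the middle cover centred at (274,189), with its grip between the jaws. I'll descend, leaving fine corrections for the end.

```bash
python3 -m handwheel '[[[0.2,-0.3,-4,0,0,0,8.5],[0,0,-4,0,0,0,8.5],[0,0,-4,0,0,0,8.5],[0,0,-2.5,0,0,0,8.5],[0,0,0,0,0,0,8.5]]]'
```

```text
time_s: 3.02
tool_pos: [0.6408, -0.268, 0.0702]
eef_rot: [[-0.962, 0.273, 0.01], [0.273, 0.962, -0.002], [-0.01, 0.001, -1.0]]
ft_force: [-0.6, -0.7, 0.9]
grip_width: 0.0849
```

```bash
python3 -m handwheel '[[[-0.1,-0.5,-1.3,0.002,0.01,0,8.5],[0,0,-1,0,0,0,8.5],[0,0,0,0,0,0,8.5]]]'
```

```text
time_s: 3.4
tool_pos: [0.6419, -0.2735, 0.0511]
eef_rot: [[-0.962, 0.272, 0.005], [0.272, 0.962, -0.003], [-0.006, -0.002, -1.0]]
ft_force: [-0.0, 0.4, 0.9]
grip_width: 0.085
```

```bash
python3 -m handwheel '[[[-0.15,0,-0.4,0.002,0.005,0,8.5],[0,0,0,0,0,0,8.5],[0,0,0,0,0,0,2],[0,0,0,0,0,0,2],[0,0,0,0,0,0,2],[0,0,0,0,0,0,2],[0,0,0,0,0,0,2],[0,0,0,0,0,0,2]]]'
```

```text
time_s: 4.4
tool_pos: [0.6413, -0.2742, 0.0484]
eef_rot: [[-0.962, 0.272, 0.002], [0.272, 0.962, -0.002], [-0.003, -0.002, -1.0]]
ft_force: [0.4, 0.1, 0.8]
grip_width: 0.0283
```

```bash
python3 -m handwheel '[[[0,0,1,0,0,0,2],[0,0,3,0,0,0,2],[0,0,5,0,0,0,2],[0,0,5,0,0,0,2],[0,0,5,0,0,0,2],[0,0,2,0,0,0,2],[0,0,0,0,0,0,2]]]'; python3 w.py w2.png 0.185
```

```text
time_s: 5.28
tool_pos: [0.6371, -0.2715, 0.264]
eef_rot: [[-0.962, 0.272, -0.004], [0.272, 0.962, 0.002], [0.004, 0.0, -1.0]]
ft_force: [0.2, 0.2, -2.9]
grip_width: 0.0284
cam [ 0.557 -0.249  0.385] [ 0.6367 -0.2713  0.2629]
disc [505. 343.] [array([ 0.7631, -0.1328]), array([0.0064, 0.1311]), np.float64(179.8524)]
disc [277. 362.] [array([ 0.7354, -0.298 ]), array([0.061 , 0.0688]), np.float64(150.5739)]
disc [277. 229.] [array([ 0.6386, -0.2714]), array([0.1558, 0.2094]), np.float64(164.1921)]
disc [427.  43.] [array([ 0.5537, -0.1641]), array([0.0512, 0.061 ]), np.float64(164.1598)]
grip [277. 295.] [array([ 0.6595, -0.2775]), array([0.0395, 0.0618]), np.float64(74.0347)]
```

Force on the wrist shows the cover is held. Next it goes over to the pot.

```bash
python3 -m handwheel '[[[-0.8,2.5,0,0,0,0,2],[-1.6,5,0,0,0,0,2],[-1.6,5,0,0,0,0,2],[-1.6,5,0,0,0,0,2],[-1.6,5,0,0,0,0,2],[-1.6,5,0,0,0,0,2],[-1.6,5,0,0,0,0,2],[-1.6,5,0,0,0,0,2],[-1.6,5,0,0,0,0,2],[-1,3,0,0,0,0,2],[-0.5,1.5,0,0,0,0,2],[0,0,0,0,0,0,2],[0,0,0,0,0,0,2]]]'
```

```text
time_s: 6.95
tool_pos: [0.4665, 0.2104, 0.2406]
eef_rot: [[-0.961, 0.275, -0.04], [0.275, 0.961, 0.004], [0.04, -0.007, -0.999]]
ft_force: [0.7, -0.4, -2.6]
grip_width: 0.0284
```

```bash
python3 -m handwheel '[[[0.7,-0.2,0,-0.002,-0.02,0,2],[0.7,-0.2,0,-0.002,-0.02,0,2],[0,0,0,0,0,0,2],[0,0,0,0,0,0,2]]]'
python3 - <<'E'
from h import *
for n in('top','scene'):
    s=snap(n); f=s['frame']; H,S,V=cv2.split(cv2.cvtColor(f,cv2.COLOR_BGR2HSV)); p=env.get_state()['tool_pos']
    print(n,p.round(4)); c0=proj(s,p-[0,0,.0304])[0]
    for c in cv2.findContours(((S<45)&(V>150)).astype(np.uint8),cv2.RETR_EXTERNAL,cv2.CHAIN_APPROX_NONE)[0]:
        if len(c)>60 and np.hypot(*(c[:,0].mean(0)-c0))<25: print(c[:,0].mean(0),[np.round(v,4) for v in cv2.fitEllipse(ray(s,c[:,0],p[2]-.0304)[:,:2].astype(np.float32))])
    x,y=c0.astype(int); 
    cv2.imwrite(f'pics/h_{n}.png',cv2.resize(f[y-50:y+50,x-66:x+67],(520,390),interpolation=2))
E
python3 -c "
import cv2,numpy as np
cv2.imwrite('pics/h.png',cv2.resize(np.hstack([cv2.imread('pics/h_%s.png'%n) for n in('top','scene')]),(800,300)))"
```

```text
time_s: 7.45
tool_pos: [0.4831, 0.2033, 0.2407]
eef_rot: [[-0.96, 0.279, 0.004], [0.279, 0.96, -0.001], [-0.004, -0.0, -1.0]]
ft_force: [-0.6, -0.3, -3.0]
grip_width: 0.0286
top [0.4831 0.2034 0.2407]
[179.40206186 185.62886598] [array([0.4791, 0.2506]), array([0.0573, 0.0729]), np.float64(4.9362)]
[213.62758621 186.6137931 ] [array([0.4861, 0.1549]), array([0.0515, 0.1466]), np.float64(102.3324)]
scene [0.483  0.2035 0.2407]
[358.04093567 188.22807018] [array([0.5075, 0.1823]), array([0.1548, 0.1833]), np.float64(39.966)]
```

View pics/h.png

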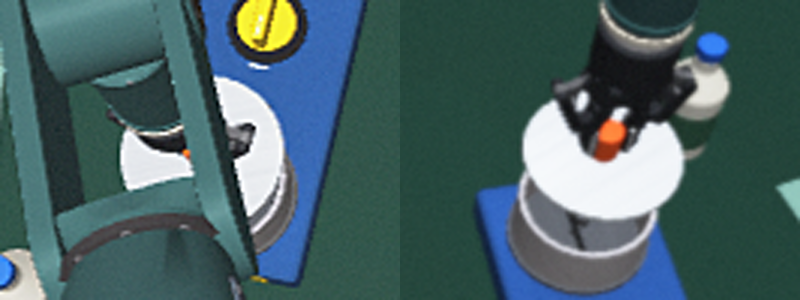

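The cover is held level above the pot in both views. I'll descend in stages and correct as I go.

```bash
python3 -m handwheel '[[[-0.2,0.25,-2,0.001,0.004,0,2],[0,0,-2,0,0,0,2],[0,0,-1.5,0,0,0,2],[0,0,0,0,0,0,2],[0,0,0,0,0,0,2]]]'
python3 - <<'E'
from h import *
s=snap('scene','d.png'); f=s['frame']; H,S,V=cv2.split(cv2.cvtColor(f,cv2.COLOR_BGR2HSV)); p=env.get_state()['tool_pos']
x,y=proj(s,p)[0].astype(int); m=np.zeros_like(S); m[y-50:y+70,x-60:x+60]=1
for t in(170,190,205):
    k=((S<45)&(V>t)).astype(np.uint8)*m
    c=max(cv2.findContours(k,cv2.RETR_EXTERNAL,cv2.CHAIN_APPROX_NONE)[0],key=cv2.contourArea)
    c=cv2.convexHull(c); print(t,p.round(4),cv2.contourArea(c),[np.round(v,4) for v in cv2.fitEllipse(ray(s,c[:,0],p[2]-.0304)[:,:2].astype(np.float32))])
E
```

```text
time_s: 8.18
tool_pos: [0.4817, 0.2067, 0.1853]
eef_rot: [[-0.961, 0.278, 0.002], [0.278, 0.961, 0.001], [-0.001, 0.001, -1.0]]
ft_force: [0.6, 0.2, -2.5]
grip_width: 0.0279
170 [0.4816 0.2066 0.1853] 1588.0 [array([0.4842, 0.2046]), array([0.1529, 0.1738]), np.float64(42.0608)]
190 [0.4816 0.2066 0.1853] 1569.0 [array([0.4843, 0.2041]), array([0.1522, 0.1719]), np.float64(44.9557)]
205 [0.4816 0.2066 0.1853] 1506.5 [array([0.4847, 0.2037]), array([0.1515, 0.1672]), np.float64(39.2563)]
```

```bash
python3 -m handwheel '[[[-0.05,0,-0.7,0.0,0.002,0,2],[0,0,-0.6,0,0,0,2],[0,0,-0.4,0,0,0,2],[0,0,0,0,0,0,2],[0,0,0,0,0,0,2]]]'
```

```text
time_s: 8.85
tool_pos: [0.4819, 0.2068, 0.1682]
eef_rot: [[-0.96, 0.278, 0.001], [0.278, 0.96, 0.001], [-0.001, 0.002, -1.0]]
ft_force: [-0.4, 0.3, -2.9]
grip_width: 0.0284
```

The plug is about 5 mm inside the rim and nothing has touched.

```bash
python3 -m handwheel '[[[-0.1,-0.05,-0.4,0.001,0.001,0,2],[0,0,-0.2,0,0,0,2],[0,0,-0.1,0,0,0,2],[0,0,0,0,0,0,2],[0,0,0,0,0,0,2]]]'
```

```text
time_s: 9.48
tool_pos: [0.4811, 0.2064, 0.1615]
eef_rot: [[-0.961, 0.278, 0.001], [0.278, 0.961, 0.003], [-0.001, 0.003, -1.0]]
ft_force: [-0.1, 0.4, -0.4]
grip_width: 0.0283
```

```bash
python3 -m handwheel '[[[0,0,-0.1,0,0,0,2],[0,0,0,0,0,0,2]]]'; python3 -m handwheel '[[[0,0,0,0,0,0,3.5],[0,0,0,0,0,0,4.5],[0,0,0,0,0,0,5.5],[0,0,0,0,0,0,6.5],[0,0,0,0,0,0,6.5]]]'
```

```text
time_s: 9.72
tool_pos: [0.4811, 0.2064, 0.1615]
eef_rot: [[-0.961, 0.278, 0.002], [0.278, 0.961, 0.003], [-0.001, 0.003, -1.0]]
ft_force: [-0.5, -0.4, -2.4]
grip_width: 0.0283
time_s: 10.35
tool_pos: [0.4822, 0.2067, 0.1617]
eef_rot: [[-0.96, 0.278, 0.004], [0.278, 0.96, 0.003], [-0.003, 0.004, -1.0]]
ft_force: [-0.8, 1.0, 0.4]
grip_width: 0.0651
```

```bash
python3 -m handwheel '[[[0,0,1.5,0,0,0,8.5],[0,0,4,0,0,0,8.5],[0,0,4,0,0,0,8.5],[3,-0.7,0,0,0,0,8.5],[5,-1.3,0,0,0,0,8.5],[4.5,-1.2,0,0,0,0,8.5],[0,0,0,0,0,0,8.5]]]'; python3 w.py w3.png 0.131
python3 - <<'E'
from h import *
for n in('top','scene'):
    s=snap(n,n+'9.png'); f=s['frame']; H,S,V=cv2.split(cv2.cvtColor(f,cv2.COLOR_BGR2HSV))
    x,y=proj(s,(.48,.206,.131))[0].astype(int); m=np.zeros_like(S); m[y-45:y+45,x-45:x+45]=1
    c=max(cv2.findContours(((S<45)&(V>170)).astype(np.uint8)*m,cv2.RETR_EXTERNAL,cv2.CHAIN_APPROX_NONE)[0],key=cv2.contourArea)
    print(n,[np.round(v,4) for v in cv2.fitEllipse(ray(s,c[:,0],.131)[:,:2].astype(np.float32))])
    cv2.imwrite(f'pics/r_{n}.png',cv2.resize(f[y-50:y+50,x-66:x+67],(400,300),interpolation=2))
w=cv2.resize(cv2.imread('pics/w3.png'),(400,300))
cv2.imwrite('pics/r.png',np.vstack([np.hstack([cv2.imread('pics/r_top.png'),cv2.imread('pics/r_scene.png')]),np.hstack([w,w*0])]))
E
```

```text
time_s: 11.22
tool_pos: [0.6106, 0.1742, 0.2678]
eef_rot: [[-0.961, 0.277, 0.01], [0.277, 0.961, 0.005], [-0.008, 0.007, -1.0]]
ft_force: [0.1, 0.9, -0.0]
grip_width: 0.0848
cam [0.529 0.197 0.388] [0.6088 0.1747 0.2678]
disc [ 39. 180.] [array([0.5418, 0.0033]), array([0.0687, 0.0768]), np.float64(58.6244)]
disc [269.  49.] [array([0.5079, 0.1993]), array([0.0897, 0.1687]), np.float64(164.0636)]
yel [278. 240.] [array([0.6663, 0.1606]), array([0.061 , 0.0743]), np.float64(75.2774)]
top [array([0.4959, 0.1412]), array([0.0174, 0.0811]), np.float64(102.6797)]
scene [array([0.4809, 0.2031]), array([0.145 , 0.1468]), np.float64(136.4545)]
```

View pics/r.png

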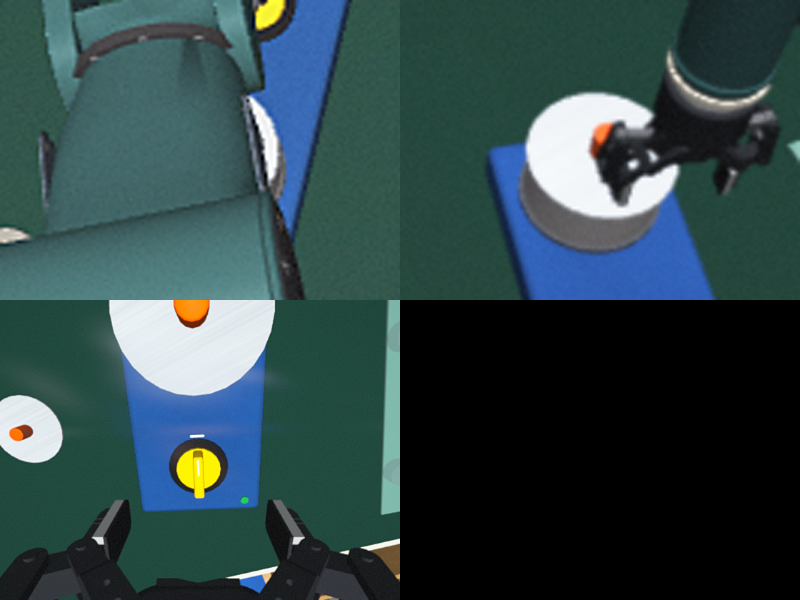

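The cover is seated and released. The switch is centred near (0.665, 0.161) and its bar is aligned with the jaws.

```bash
python3 -m handwheel '[[[2.8,-0.7,0,0,0,0.02,8.5],[2.8,-0.7,-1,-0.005,0.01,0.025,8.5],[0,0,-4,0,0,0,8.5],[0,0,-4,0,0,0,8.5],[0,0,-2,0,0,0,8.5],[0,0,0,0,0,0,6],[0,0,0,0,0,0,6]]]'
```

```text
time_s: 12.25
tool_pos: [0.6552, 0.1652, 0.1591]
eef_rot: [[-0.975, 0.224, -0.006], [0.224, 0.975, 0.001], [0.006, -0.001, -1.0]]
ft_force: [0.5, 0.5, 0.1]
grip_width: 0.0602
```

```bash
python3 -m handwheel '[[[1.0,-0.4,-1,0,-0.006,-0.01,6],[0,0,-2.5,0,0,0,6],[0,0,-1.5,0,0,0,6],[0,0,0,0,0,0,6],[0,0,0,0,0,0,6]]]'
```

```text
time_s: 12.88
tool_pos: [0.6699, 0.1611, 0.112]
eef_rot: [[-0.972, 0.235, 0.01], [0.235, 0.972, 0.002], [-0.009, 0.004, -1.0]]
ft_force: [1.0, -0.1, 1.5]
grip_width: 0.0599
```

```bash
python3 -m handwheel '[[[-0.5,0,-0.7,-0.003,0.01,0,6],[0,0,-0.7,0,0,0,6],[0,0,0,0,0,0,6],[0,0,0,0,0,0,6]]]'
```

```text
time_s: 13.38
tool_pos: [0.6654, 0.1613, 0.0985]
eef_rot: [[-0.972, 0.235, 0.001], [0.235, 0.972, -0.001], [-0.002, -0.001, -1.0]]
ft_force: [-0.2, 1.1, 0.7]
grip_width: 0.06
```

```bash
python3 -m handwheel '[[[0,0,-0.2,0,0,0,0.5],[0,0,0,0,0,0,0.5],[0,0,0,0,0,0,0.5],[0,0,0,0,0,0,0.5],[0,0,0,0,0,0,0.5],[0,0,0,0,0,0,0.5],[0,0,0,0,0,0,0.5],[0,0,0,0,0,0,0.5]]]'; python3 -c "
from h import *;s=env.get_state();print(s['q'].round(3),s['ft_torque'].round(2))"
```

```text
time_s: 14.38
tool_pos: [0.6654, 0.1606, 0.097]
eef_rot: [[-0.972, 0.235, 0.002], [0.235, 0.972, -0.002], [-0.002, -0.002, -1.0]]
ft_force: [-1.0, -1.4, 1.6]
grip_width: 0.0128
[ 0.137  0.63   1.46  -0.002  1.05  -1.195] [-0.09 -0.02 -0.07]
```

```bash
python3 -m handwheel '[[[0,0,0,0,0,-0.1,0.5],[0,0,0,0,0,-0.1,0.5],[0,0,0,0,0,-0.1,0.5],[0,0,0,0,0,-0.1,0.5],[0,0,0,0,0,-0.1,0.5],[0,0,0,0,0,0,0.5]]]'; python3 -c "
from h import *;s=env.get_state();print(s['q'].round(3),s['ft_torque'].round(2))"
```

```text
time_s: 15.12
tool_pos: [0.6651, 0.1599, 0.097]
eef_rot: [[-0.732, 0.682, -0.001], [0.682, 0.732, -0.004], [-0.002, -0.004, -1.0]]
ft_force: [-0.9, -0.4, 0.5]
grip_width: 0.0128
[ 0.137  0.63   1.459 -0.005  1.053 -0.681] [-0.05 -0.   -0.01]
```

```bash
python3 -m handwheel '[[[0,0,0,0,0,-0.1,0.5],[0,0,0,0,0,-0.1,0.5],[0,0,0,0,0,-0.1,0.5],[0,0,0,0,0,-0.1,0.5],[0,0,0,0,0,-0.1,0.5],[0,0,0,0,0,-0.1,0.5],[0,0,0,0,0,-0.06,0.5],[0,0,0,0,0,0,0.5]]]'; python3 -c "
from h import *;s=env.get_state();print(s['q'].round(3),s['ft_torque'].round(2))"
```

```text
time_s: 16.12
tool_pos: [0.6643, 0.1593, 0.0971]
eef_rot: [[-0.158, 0.987, -0.005], [0.987, 0.158, -0.004], [-0.003, -0.005, -1.0]]
ft_force: [-0.8, -1.4, 0.3]
grip_width: 0.013
[ 0.136  0.631  1.458 -0.004  1.058 -0.021] [-0.18 -0.15 -0.11]
```

Turned about 1.17 rad. Now I'll open, rise clear and check.

```bash
python3 -m handwheel '[[[0,0,0,0,0,0,4],[0,0,0,0,0,0,5],[0,0,0,0,0,0,5],[0,0,0,0,0,0,5],[0,0,2,0,0,0,5],[0,0,4,0,0,0,5],[0,0,5,0,0,0,5],[0,-4,3,0,0,0,5],[0,-6,0,0,0,0,5],[0,-6,0,0,0,0,5],[0,-6,0,0,0,0,5],[0,-6,0,0,0,0,5],[0,0,0,0,0,0,5],[0,0,0,0,0,0,5]]]'
python3 - <<'E'
from h import *
ims=[]
for n in('top','scene'):
    s=snap(n); f=s['frame']; H,S,V=cv2.split(cv2.cvtColor(f,cv2.COLOR_BGR2HSV))
    x,y=proj(s,(.48,.206,.131))[0].astype(int); m=np.zeros_like(S); m[y-45:y+45,x-45:x+45]=1
    for t in(190,205):
        c=max(cv2.findContours(((S<45)&(V>t)).astype(np.uint8)*m,cv2.RETR_EXTERNAL,cv2.CHAIN_APPROX_NONE)[0],key=cv2.contourArea)
        print(n,[np.round(v,4) for v in cv2.fitEllipse(ray(s,c[:,0],.131)[:,:2].astype(np.float32))])
    x,y=proj(s,(.57,.18,.1))[0].astype(int); ims.append(cv2.resize(f[y-70:y+70,x-66:x+67],(400,421),interpolation=2))
cv2.imwrite('pics/z.png',np.hstack(ims))
E
```

```text
time_s: 17.88
tool_pos: [0.6664, -0.1276, 0.2579]
eef_rot: [[-0.167, 0.986, 0.014], [0.986, 0.167, -0.006], [-0.008, 0.012, -1.0]]
ft_force: [0.7, 0.5, -0.6]
grip_width: 0.0501
top [array([0.5936, 0.1427]), array([3.2000e-03, 5.7232e+00]), np.float64(178.128)]
top [array([0.5936, 0.1427]), array([3.2000e-03, 5.7232e+00]), np.float64(178.128)]
scene [array([0.4819, 0.2069]), array([0.1519, 0.1525]), np.float64(17.8598)]
scene [array([0.4816, 0.2071]), array([0.151 , 0.1514]), np.float64(30.9504)]
```

View pics/z.png

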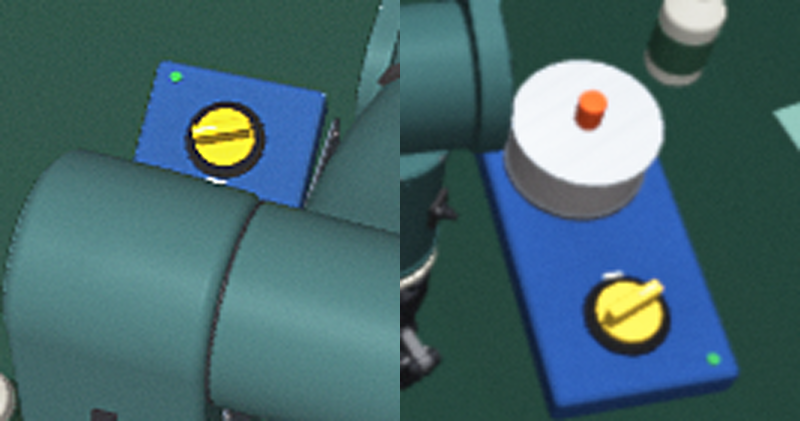

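The cover is seated 1 mm from the rim's centre, and the switch bar is turned to on. Handing in.

```bash
python3 -c "
from h import *;print(env.job_done())"
```

```text
the job is handed in; nothing more can be done
None
```

The middle-sized cover is on the pot and released, and the switch was turned on after that. The job was handed in at about 18 s on the robot's clock.

- **Cover:** it was lowered onto the rim and released there. In the last scene picture its centre is about 1 mm from the rim centre. Its outline fits a circle of about 152 mm at seated height, so it looks level and fully seated.
- **Switch:** I turned it clockwise by about 1.17 rad at the gripper. After letting go, the bar stayed in the on position in both views.
- **Arm:** it is parked clear, and the wrist force reads only noise, under 1 N.
- **Other objects:** the lifter, bottle and tape roll were never approached. I did not re-measure their positions at the end.
- **Check that failed:** in the last top view the arm hid the pot, so the automatic fit there gave a meaningless result. The final cover position rests on the scene camera alone.

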